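# Load a fresh label cassette and zero the label counter

## Task

The label dispenser has run out: take the tall cassette of labels out of the caddy and load it in the dispenser's empty bay, right down on the bay floor, with its nose in the exit slot at the front. Once it is in, turn the reset knob of the label counter anticlockwise back to its zero stop, so that it counts the new roll from the first label. Leave the low cassette and everything else on the counter as it is.

Things in the scene. Friction and masses are not known exactly. Their poses are not given: they have to be found in the camera images.
- dispenser: grey label dispenser, fixed; dark bed plate 176 x 92 mm, 64 mm high without the knob. Origin: centre of its underside; x points from its front (peel plate, towards the robot, up to 0.3 rad askew) to its back, y left, z up. The cassette bay is in its front half; behind it the round counter turret, 72 mm wide, dial 59 mm high, with the reset knob, whose axis is 86 mm from the bay's centre.
- bay (a point): centre of the bay floor, 36 mm ahead (-x) of the dispenser's origin, 8 mm above the counter; axes as the dispenser's. Bay 68 mm long (x), 40 wide (y). Its front and rear walls rise 56 mm above this floor, as high as a seated tall cassette: no room for fingers at its ends. The side cheeks, 5 mm thick, rise 12 mm: its flanks are free above. Front slot for the nose: 24 mm wide, open at the top.
- reset_knob (a joint): angle of the reset knob (rad) about the vertical. 0 = pointer at the dial's zero mark (towards the dispenser's front), against its stop; grows clockwise seen from above, to 4.5. It starts between 1.7 and 2.9. Reset it by turning it anticlockwise seen from above. It turns stiffly (about 0.04 N m) and stays where it is left.
- knob_grip (a point): on the knob's axis, at the top of its wing grip, 85 mm above the counter; turns with the knob. The wing is a bar 34 mm long (this point's x axis, pointer at the -x end), 10 mm thick (y) and 19 mm high, over a skirt 39 mm wide. At joint 0 its axes are parallel to the dispenser's.
- tall_cassette: white closed label cassette, a round roll window in each flank: 64 mm long (x), 36 wide (y), 56 high, 0.11 to 0.23 kg. Origin: centre of its underside, z up. A grey nose (18 mm wide, 6 to 16 mm above the underside) sticks out 8 mm at its -x end. It stands in one of the caddy's two slots, underside 6 mm above the counter.
- tall_cassette_nose (a point): tip of the tall cassette's nose, 40 mm from its origin along -x and 11 mm up.
- low_cassette: like the tall cassette but 60 mm long, 30 mm wide and only 36 mm high; in the other slot. Origin: centre of its underside. It stays there.
- caddy: fixed steel caddy, base 84 x 94 mm, 6 thick; origin: centre of its underside, z up, up to 0.35 rad askew. Two slots, 22 mm to each side of it along y, with walls 60 mm high, 52 long (x): the tall cassette (top at 62 mm) can be taken only by its ends, fingers 64 mm apart along x; the ends are clear but for tabs 13 mm high. Noses point along -x, towards the robot.
- bell: counter bell, 62 mm wide, 48 mm high; origin: centre of its underside. A bystander.
- jar: jam jar, 45 mm wide, 50 mm high; origin: centre of its underside. A bystander.
- packet: wrapped cookie, 126 x 102 x 35 mm, lying flat; origin: centre of its underside. A bystander.

How it is judged:
By the outcome, as a careful person would: the job done as asked, in the order asked, and still so for the second after the job is handed in, with the robot touching nothing.
It also fails if it takes over 72 s, if anything falls off the work surface, if the arm or the gripper's body presses on something with over 40 N, if the wrist force passes 120 N, or if a joint passes its speed limit or range.

## Robot

A 6-joint arm with a two-finger parallel gripper is mounted at the origin on a cart in front of the work surface, level with it; the furniture and walls round the work are solid. World frame = base frame: x ahead of the robot, y to its left, z up, the work surface at z = 0. Lengths are in mm, angles in rad, forces in N, time in s.
With the tool pointing down it reaches from about 350 to 875 mm from the base axis. Payload 4.2 kg.
Tool frame: the origin (TCP) lies midway between the tips of the shut fingers; the grasp point (between the pads) lies 19 mm behind it; z points along the fingers, y is the line along which they close (so a half turn about z gives the same grasp; the last joint's range is limited). The gripper opens to 85 mm and grips with 20 to 120 N. Pads are 22 mm wide; open, the fingers measure 114 mm over their backs; the gripper's body (76 mm by 85 mm) begins 54 mm behind the grasp point. The pads swing forward as they close: fully open they stand 13 mm farther back than shut.
Start: joints at [1.493, 0.385, 0.008, 0, -1.194, -0.259], TCP at [206.51, 589.875, 231.312] pointing down, gripper open.
Joint ranges: [-3.14, 3.14], [-1.21, 2.06], [-1.07, 1.41], [-3.16, 2.05], [-2.99, -0.16], [-3.1, 3.1]. Speed limits (rad/s): [2.79, 2.79, 3.14, 3.14, 3.14, 3.14].

## Interface

Orientations are given as a unit quaternion [x, y, z, w].
In Python, from bench import read_state, get_image, job_done gives the robot as it stands.
- The arm moves only by the shell command python3 -m jog 'ROWS'. ROWS is JSON, a list of rows, each a list of 3 entries, a list of its own where there are three numbers: the shift along the world's x, y, z scaled (see below), then the turn, a rotation vector about the world's x, y, z scaled (see below), then the gripper's target within -1 to 1 (shut at 1, half-way at 0, fully open at -1). In form: [[[x, y, z], [wx, wy, wz], claw], ...]. A call has 1 to 20 rows; each row is the pose to reach, as a shift and turn from the pose commanded when the call began; what a row does not reach only later rows make up. The controller multiplies each number of a shift by 10 cm and each number of a turn by 120 degrees. A row lasts 1/10 s, in which the tool goes at most 50 mm and 8.59 degrees, less where a joint would pass 70% of its speed; a pose out of reach is approached as far as the arm can. A call with a number of a shift or a turn outside -1 to 1 is refused whole. A call with a gripper value outside its range is refused whole. The fingers move at their own pace and stop on an object; the grip force is fixed at half the most. Time passes only in rows, so rows that repeat a pose let the fingers close. It gives the time, the measured TCP pose, the force, the opening and the grip force at its end, in the units of the state.
- read_state(): the state, without advancing time (a new reading comes with each control period).
- get_image(name): name is "side" or "top"; returns a dict with "frame" (480x640x3 uint8, red, green, blue), "range_z" (480x640 float32, mm along the optical axis (not along the pixel's ray), 0 where there is no reading), "fx", "fy", "cx", "cy" (pixels), "R" (3x3) and "t" (3): a world point X has camera coordinates R X + t. Camera axes: x right, y down, z forward; pixel columns grow to the right and rows downward; lengths in mm; the calibration is good to about 2 mm. A picture is of the moment at which its call begins.
- job_done(): hands the job in; it is judged then, once.
The state is a dict: "clock": time; "joints": joint angles; "joint_vel": joint speeds; "joint_efforts": joint torques, N m; "position": TCP position; "ee_rot": TCP orientation; "contact_force": force on the tool from outside, world axes, zero at the start; "wrist_torque": the same for the moment, N m; "gripper_width": finger opening in mm; "grasp_force": force on a finger pad.
Only numpy, scipy, OpenCV 4.12 (cv2) and the standard library are available. Lean on these libraries where they do the work, as an engineer would, in place of code of your own. Each camera call takes 0.05 s, during which the arm holds its last target. There are 200 camera calls.

## Working session

There is one attempt and no reset: what is moved stays moved. The work goes in short steps, Python scripts to look and compute and a shell command to move; the robot and the scene stay as the last step left them, time stands still between calls to the robot, and variables do not carry over. Pictures are saved under pics/ and viewed, at most 10 in all, crops included, and the job is handed in when it is done.

```bash
mkdir -p pics; python3 - <<'E'
from bench import *
import cv2,numpy as np
print(read_state())
for n in("top","side"):
    d=get_image(n);cv2.imwrite(f"pics/{n}0.png",d["frame"][:,:,::-1]);np.savez(f"{n}0.npz",**d)
    print(n,d["fx"],d["fy"],d["cx"],d["cy"],d["R"],d["t"])
E
```

```text
{'clock': 0.0, 'joints': array([ 1.49259273e+00,  3.85560878e-01,  6.58083214e-03, -5.23278427e-04,
       -1.19401786e+00, -2.58603488e-01]), 'joint_vel': array([-5.50880127e-04,  1.10077077e-03, -9.26652049e-05,  4.05783817e-04,
        4.88908731e-04, -1.06252523e-03]), 'joint_efforts': array([-2.97968199e-04, -3.92282903e+01,  1.88402277e+01,  4.18622553e+00,
       -4.59313320e-03,  9.82347856e-07]), 'position': array([206.32516076, 589.31296794, 230.19778453]), 'ee_rot': array([ 9.85836792e-01, -1.67703751e-01, -1.43035371e-04,  1.11821764e-03]), 'contact_force': array([ 0.93564523, -0.55192158, -0.83709875]), 'wrist_torque': array([-0.04610982,  0.12004518,  0.03859361]), 'grasp_force': 0.0, 'gripper_width': 85.71317896856333}
top 552.6972699604372 552.6972699604372 318.7225218934263 246.52557447032905 [[-0.0127542  -0.99986977  0.00988829]
 [-0.99613323  0.01184562 -0.08705323]
 [ 0.08692476 -0.01096035 -0.99615458]] [ 153.87353967  518.85150753 1075.58199171]
side 454.8893509245585 454.8893509245585 321.5151410019243 244.6363514322714 [[ 0.99023359 -0.1388795  -0.01224409]
 [-0.06358485 -0.37171637 -0.92616624]
 [ 0.12407418  0.91789946 -0.37691667]] [-473.23533844  161.89916039  677.71527117]
```

View pics/top0.png

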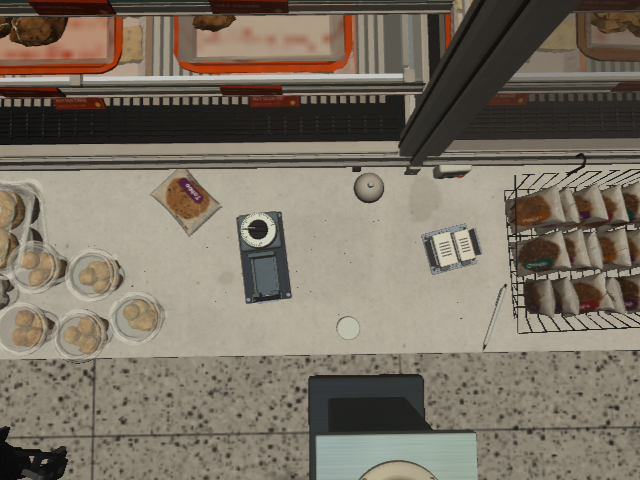

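View pics/side0.png

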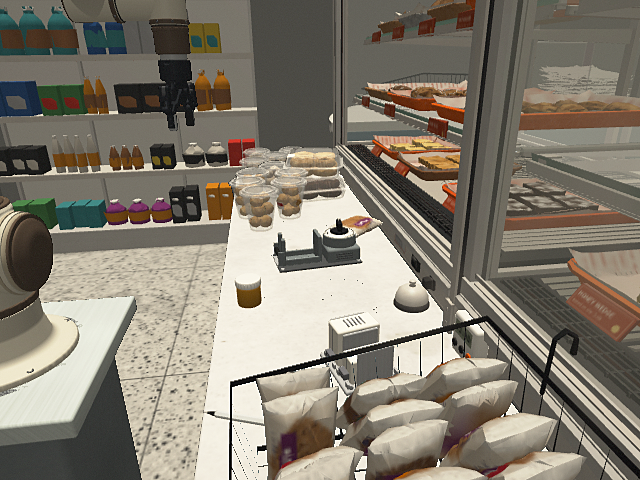

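The top view shows the dispenser at about (263,258) with the knob at (258,230), the caddy at (452,248), the jar at (347,328), the bell at (369,187) and a wire basket to the right, from column 510. Next I'll enlarge the dispenser and the caddy.

```bash
python3 - <<'E'
import cv2,numpy as np
d=np.load("top0.npz");f=d["frame"][:,:,::-1]
s=np.load("side0.npz")["frame"][:,:,::-1]
a=cv2.resize(f[205:310,230:300],None,fx=5.6,fy=5.6,interpolation=cv2.INTER_CUBIC)
b=cv2.resize(f[215:285,415:490],None,fx=5,fy=5,interpolation=cv2.INTER_CUBIC)
im=np.zeros((590,780,3),np.uint8);im[:588,:392]=a[:588,:392];im[:350,400:775]=b[:350,:375]
c=cv2.resize(s[305:400,310:400],None,fx=2.4,fy=2.4);im[355:355+228,400:616]=c
cv2.imwrite("pics/crop1.png",im)
E
```

```text
(no output)
```

View pics/crop1.png

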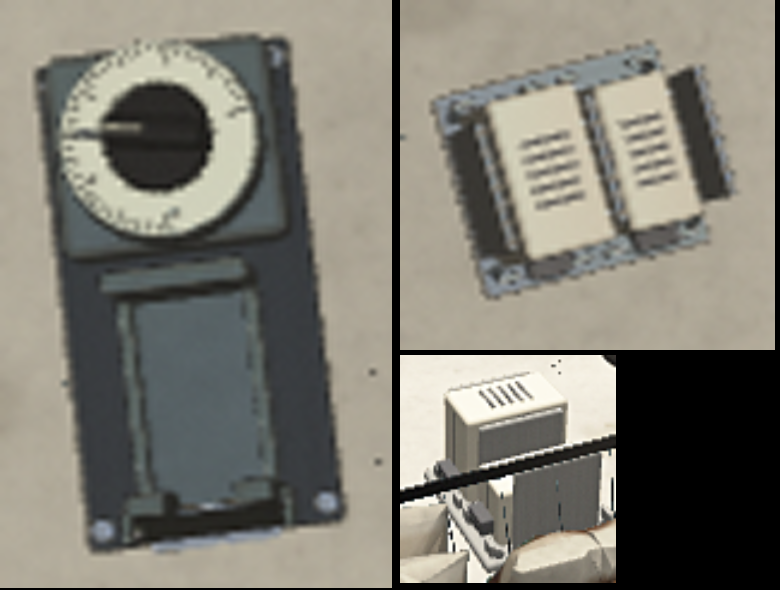

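The crop shows the knob's pointer towards image left, about 1.7 rad. The left (+y) cassette with the longer top is the tall one. Now I'll measure the poses.

```bash
cat > h.py <<'E'
import cv2,numpy as np
def ray(d,uv,z):
    uv=np.atleast_2d(uv).astype(float);R=d["R"];C=-R.T@d["t"]
    v=np.c_[(uv[:,0]-d["cx"])/d["fx"],(uv[:,1]-d["cy"])/d["fy"],np.ones(len(uv))]@R
    return C+v*((z-C[2])/v[:,2])[:,None]
def proj(d,X):
    c=d["R"]@np.array(X,float)+d["t"];return c[:2]/c[2]*d["fx"]+[d["cx"],d["cy"]]
def cloud(d):
    v,u=np.mgrid[:480,:640];Z=d["range_z"]
    P=np.stack([(u-d["cx"])/d["fx"]*Z,(v-d["cy"])/d["fy"]*Z,Z],-1)
    return (P-d["t"])@d["R"]
def rect(P):
    (c,s,a)=cv2.minAreaRect(P[:,:2].astype(np.float32));return c,s,a
E
python3 - <<'E'
from h import *
d=dict(np.load("top0.npz"));hsv=cv2.cvtColor(d["frame"],cv2.COLOR_RGB2HSV);W=cloud(d)
H=np.where(d["range_z"]>0,W[...,2],-99)
sub=lambda m,r:(m[r[0]:r[1],r[2]:r[3]])
def reg(m,r,k=1):
    z=np.zeros((480,640),np.uint8);z[r[0]:r[1],r[2]:r[3]]=sub(m,r)
    n,l,st,c=cv2.connectedComponentsWithStats(z)
    return [(l==i) for i in np.argsort(-st[1:,4])[:k]+1]
print("counter H",np.median(H[225:300,310:400]),H[225:300,310:400].std())
D=(205,310,230,300);K=(215,285,415,490)
for nm,lo,hi,z,r in(("tall",54,72,62,K),("low",36,48,42,K),("caddyfoot",3,80,6,K),("foot",4,100,8,D)):
    m=reg(((H>lo)&(H<hi)).astype(np.uint8),r)[0];v,u=np.nonzero(m);P=ray(d,np.c_[u,v],z);print(nm,m.sum(),np.median(H[m]),rect(P),"mean",P.mean(0))
# dial : bright
g=hsv[...,2];m=((g>150)&(H>45)).astype(np.uint8)
m=reg(m,D)[0];cn=max(cv2.findContours(m.astype(np.uint8),0,1)[0],key=cv2.contourArea)
e=cv2.fitEllipse(cn);print("dial",e,np.median(H[m]),ray(d,e[0],59))
# knob dark
k=(~m)&(H>60);k=reg(k.astype(np.uint8),D)[0];v,u=np.nonzero(k);print("knob>60",k.sum(),ray(d,[u.mean(),v.mean()],70))
# tall by colour
m=reg(((g>190)).astype(np.uint8),K,3)
for q in m: 
    v,u=np.nonzero(q);print("white",q.sum(),np.median(H[q]),rect(ray(d,np.c_[u,v],np.median(H[q]))))
print([g[230:268:6,443:446].mean(1).astype(int)],g[300,400])
# screws and pointer
k=5.6
for n,p in dict(sFL=(103,530),sFR=(327,502),sRL=(42,75),sRR=(278,55)).items(): print(n,ray(d,[230+p[0]/k-.4,205+p[1]/k-.4],8))
p=ray(d,[230+140/k-.4,205+127/k-.4],85);print("ptrip",p)
for n,p in dict(bell=(369,187,40),jar=(347,328,50)).items(): print(n,ray(d,p[:2],p[2]))
E
```

```text
counter H -0.5673324666922698 5.752240372899961
tall 763 60.68975321018838 ((509.9353332519531, -92.19219207763672), (63.5797004699707, 48.78898239135742), 13.351402282714844) mean [510.03965003 -92.55341354  62.        ]
low 456 41.286146914215934 ((519.373291015625, -136.26304626464844), (59.31422424316406, 30.441925048828125), 12.701601028442383) mean [ 519.21326732 -136.00626027   42.        ]
caddyfoot 2074 43.16667547793 ((517.9434204101562, -121.41687774658203), (86.21125793457031, 111.06116485595703), 13.846019744873047) mean [ 516.17987249 -119.8423791     6.        ]
foot 3893 19.949314324967755 ((503.27423095703125, 258.98687744140625), (182.8413848876953, 93.48419189453125), 6.659821033477783) mean [503.33465467 259.41619596   8.        ]
dial ((257.69244384765625, 229.16661071777344), (30.813417434692383, 31.812803268432617), 173.45445251464844) 58.72545558365173 [[552.33922172 264.7063269   59.        ]]
knob>60 322 [[551.5298084  264.51704837  70.        ]]
white 413 61.563442297671465 ((510.5359191894531, -94.1450424194336), (59.450965881347656, 32.11077880859375), 13.761228561401367)
white 285 41.49659840901282 ((519.1322021484375, -136.99737548828125), (56.37303161621094, 25.9135799407959), 12.576181411743164)
[array([151, 207, 131, 176, 208, 208, 105])] 177
sFL [[418.20625305 289.52678933   8.        ]]
sFR [[427.11271078 209.82752997   8.        ]]
sRL [[581.63949958 311.20307489   8.        ]]
sRR [[587.94650979 226.21738133   8.        ]]
ptrip [[552.84148718 267.89522511  85.        ]]
bell [[635.83030907  46.96651255  40.        ]]
jar [[361.34281573  95.7370985   50.        ]]
```

Measured poses:

| Item | Position (mm) | Yaw |
|---|---|---|
| Tall cassette | (510.5, -94.1) | about 12.8° |
| Bay | about (466.8, 255.1) | about 6.4° |
| Knob | (552.3, 264.7) | – |

The tall cassette can only be lifted by its ends, and the bay only leaves its flanks free. So I'll set it on the counter in between and regrasp it. First I'll move over the caddy.

```bash
for i in 1 2 3 4 5 6 7; do python3 -m jog '[[[0.217,-0.488,0],[0,0,-0.0345],-1],[[0.434,-0.976,0],[0,0,-0.069],-1]]'|tail -c 400; done; python3 -m jog '[[[0,0,-0.5],[0,0,0],-1],[[0,0,-1],[0,0,0],-1],[[0,0,-1],[0,0,0],-1],[[0,0,-1],[0,0,0],-1],[[0,0,-1],[0,0,0],-1]]'
python3 - <<'E'
from h import *; from bench import *
d=get_image("top");cv2.imwrite("pics/top1.png",cv2.resize(d["frame"][190:310,390:550,::-1],None,fx=4,fy=4))
print(read_state()["joints"])
E
```

```text
clock: 0.3
position: [246.9, 497.6, 229.9]
ee_rot: [0.971, -0.239, 0.0, 0.001]
contact_force: [0.9, -0.2, 0.2]
gripper_width: 85.6
grasp_force: 0.0
clock: 0.5
position: [288.0, 405.0, 230.8]
ee_rot: [0.951, -0.309, -0.0, 0.001]
contact_force: [1.4, 0.5, 0.4]
gripper_width: 85.2
grasp_force: 0.0
clock: 0.7
position: [328.6, 313.6, 231.1]
ee_rot: [0.926, -0.377, -0.0, 0.0]
contact_force: [1.2, 0.2, -0.1]
gripper_width: 85.2
grasp_force: 0.0
clock: 0.9
position: [369.1, 222.3, 231.3]
ee_rot: [0.897, -0.443, -0.0, -0.0]
contact_force: [0.9, 0.7, 0.3]
gripper_width: 84.8
grasp_force: 0.0
clock: 1.1
position: [409.8, 131.0, 231.4]
ee_rot: [0.862, -0.506, -0.0, -0.0]
contact_force: [0.6, 1.0, -0.3]
gripper_width: 85.4
grasp_force: 0.0
clock: 1.3
position: [450.5, 39.6, 231.3]
ee_rot: [0.823, -0.567, -0.0, -0.0]
contact_force: [1.5, 1.4, 1.1]
gripper_width: 85.3
grasp_force: 0.0
clock: 1.5
position: [491.1, -51.9, 231.2]
ee_rot: [0.78, -0.625, -0.0, -0.0]
contact_force: [1.4, 1.1, 0.9]
gripper_width: 85.4
grasp_force: 0.0
clock: 2.0
position: [493.0, -49.1, 133.9]
ee_rot: [0.782, -0.624, 0.002, -0.002]
contact_force: [0.2, 0.7, 0.5]
gripper_width: 85.3
grasp_force: 0.0
[ 0.22976426  0.26281454 -0.44561492  0.0009169  -0.85684507 -0.0064041 ]
```

View pics/top1.png

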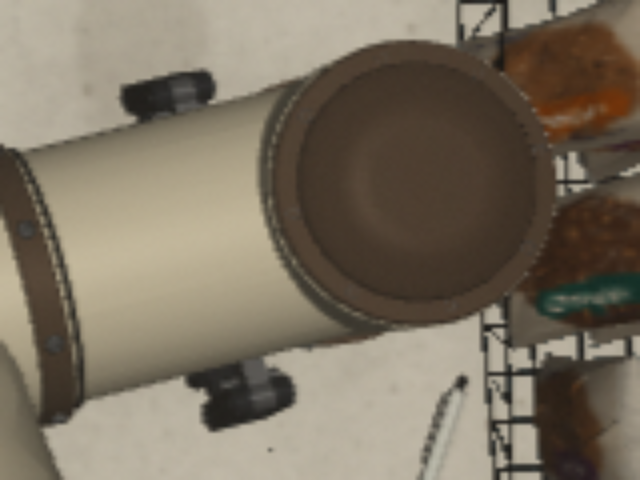

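The top view shows only the arm's forearm and wrist over the caddy, with the wrist at about (415,180) in the crop. The yaw is right (closing line 12.8°). I'll shift over the cassette, then check it from the side.

```bash
python3 -m jog '[[[0.175,-0.45,0],[0,0,0],-1],[[0.175,-0.45,0],[0,0,0],-1],[[0.175,-0.45,0],[0,0,0],-1],[[0.175,-0.45,-0.3],[0,0,0],-1],[[0.175,-0.45,-0.3],[0,0,0],-1],[[0.175,-0.45,-0.3],[0,0,0],-1]]'
python3 - <<'E'
from h import *; from bench import *
d=get_image("side");cv2.imwrite("pics/side1.png",cv2.resize(d["frame"][200:420,200:480,::-1],None,fx=2.7,fy=2.7))
E
```

```text
clock: 2.65
position: [508.4, -94.1, 102.1]
ee_rot: [0.782, -0.624, 0.0, 0.0]
contact_force: [1.3, -0.5, 0.5]
gripper_width: 85.3
grasp_force: 0.0
```

View pics/side1.png

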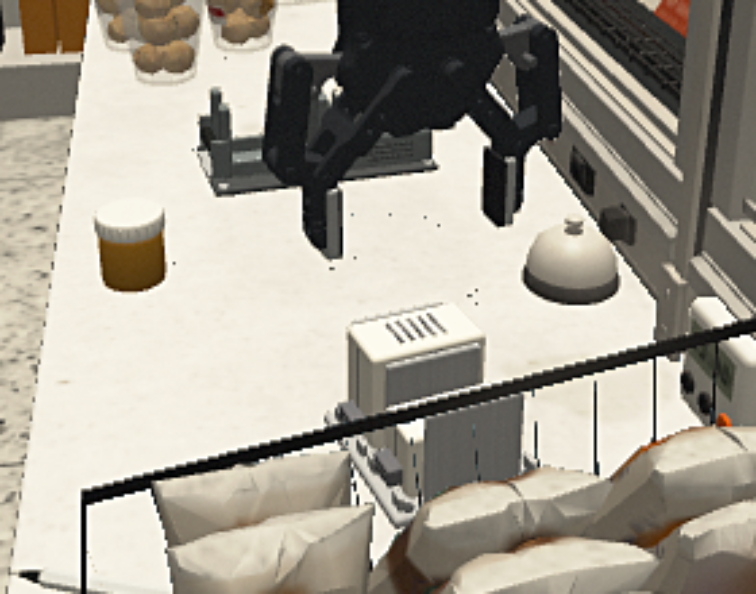

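The fingers, at crop (325,225) and (500,195), straddle the cassette top at (415,340) and are centred on it. Now I'll descend, grip and check.

```bash
python3 -m jog '[[[0.02,0,-0.25],[0,0,0],-1],[[0.02,0,-0.5],[0,0,0],-1],[[0.02,0,-0.65],[0,0,0],-1],[[0.02,0,-0.8],[0,0,0],-1],[[0.02,0,-0.8],[0,0,0],-1],[[0.02,0,-0.8],[0,0,0],-1]]'
python3 -m jog '[[[0,0,0],[0,0,0],0],[[0,0,0],[0,0,0],1],[[0,0,0],[0,0,0],1],[[0,0,0],[0,0,0],1],[[0,0,0],[0,0,0],1],[[0,0,0],[0,0,0],1],[[0,0,0],[0,0,0],1],[[0,0,0],[0,0,0],1]]'
```

```text
clock: 3.3
position: [511.4, -94.5, 22.4]
ee_rot: [0.781, -0.624, 0.001, -0.001]
contact_force: [0.1, 0.1, 0.4]
gripper_width: 85.5
grasp_force: 0.0
clock: 4.1
position: [511.4, -94.6, 22.8]
ee_rot: [0.781, -0.624, 0.001, -0.001]
contact_force: [-1.5, 0.9, 6.3]
gripper_width: 63.2
grasp_force: 67.2
```

```bash
python3 -m jog '[[[0,0,0.1],[0,0,0],1],[[0,0,0.25],[0,0,0],1],[[0,0,0.45],[0,0,0],1],[[0,0,0.65],[0,0,0],1],[[0,0,0.85],[0,0,0],1],[[0,0,0.95],[0,0,0],1],[[0,0,0.95],[0,0,0],1]]'
python3 -m jog '[[[0,0.2,0],[0,0,0],1],[[0,0.5,0],[0,0,0],1],[[0,0.8,0],[0,0,0],1],[[0,1,0],[0,0,0],1],[[0,1,0],[0,0,0],1]]'
python3 -m jog '[[[0,0.1,0],[0,0,-0.02],1],[[-0.05,0.3,0],[0,0,-0.04],1],[[-0.1,0.5,0],[0,0,-0.05],1],[[-0.1,0.6,0],[0,0,-0.05],1],[[-0.1,0.6,0],[0,0,-0.05],1]]'
python3 - <<'E'
from h import *; from bench import *
d=get_image("side");cv2.imwrite("pics/side2.png",cv2.resize(d["frame"][180:400,200:480,::-1],None,fx=2.7,fy=2.7))
E
```

```text
clock: 4.8
position: [511.2, -94.6, 117.8]
ee_rot: [0.781, -0.624, 0.001, -0.001]
contact_force: [-0.2, 1.0, -2.8]
gripper_width: 63.2
grasp_force: 66.4
clock: 5.3
position: [509.8, 7.0, 115.2]
ee_rot: [0.782, -0.623, -0.001, 0.001]
contact_force: [0.4, -1.1, -2.0]
gripper_width: 63.4
grasp_force: 66.4
clock: 5.8
position: [500.3, 65.6, 115.8]
ee_rot: [0.748, -0.664, -0.0, 0.0]
contact_force: [-0.2, -0.5, -3.2]
gripper_width: 63.3
grasp_force: 66.4
```

View pics/side2.png

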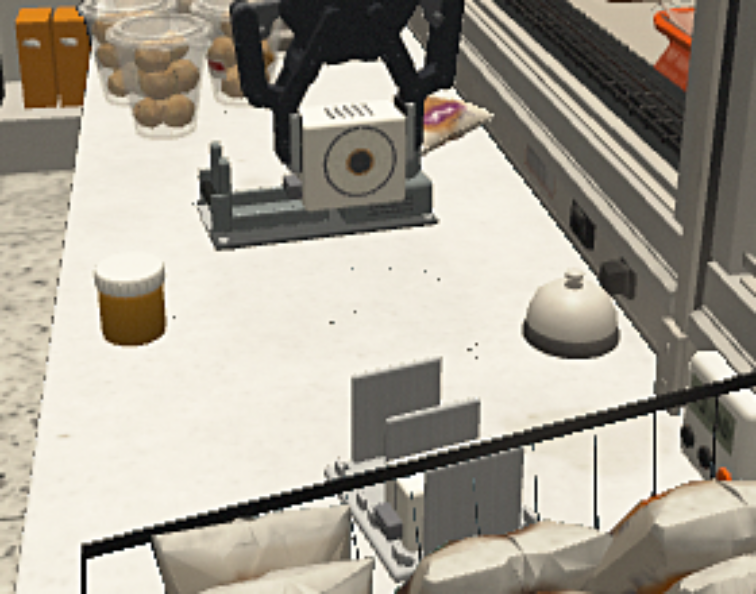

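The cassette is held level and clear, at crop (355,155). I'll lower it onto the free counter here.

```bash
python3 -m jog '[[[0,0,-0.25],[0,0,0],1],[[0,0,-0.5],[0,0,0],1],[[0,0,-0.75],[0,0,0],1],[[0,0,-0.9],[0,0,0],1],[[0,0,-0.95],[0,0,0],1],[[0,0,-0.97],[0,0,0],1],[[0,0,-0.985],[0,0,0],1],[[0,0,-0.985],[0,0,0],1]]'
```

```text
clock: 6.65
position: [501.0, 65.3, 18.5]
ee_rot: [0.747, -0.664, 0.0, -0.001]
contact_force: [0.1, 0.3, -2.1]
gripper_width: 63.6
grasp_force: 66.5
```

```bash
python3 -m jog '[[[0,0,-0.01],[0,0,0],1],[[0,0,-0.015],[0,0,0],1],[[0,0,-0.015],[0,0,0],1]]';  python3 -m jog '[[[0,0,0],[0,0,0],-1],[[0,0,0],[0,0,0],-1],[[0,0,0],[0,0,0],-1],[[0,0,0],[0,0,0],-1],[[0,0,0],[0,0,0],-1],[[0,0,0],[0,0,0],-1]]'; python3 -m jog '[[[0,0,0.2],[0,0,0],-1],[[0,0,0.5],[0,0,0],-1],[[0,0,0.8],[0,0,0],-1],[[0,0,0.8],[0,0,0.07],-1],[[0,0,0.8],[0,0,0.14],-1],[[0,0,0.8],[0,0,0.21],-1],[[0,0,0.8],[0,0,0.28],-1],[[0,0,0.8],[0,0,0.35],-1],[[0,0,0.8],[0,0,0.42],-1],[[0,0,0.8],[0,0,0.49],-1],[[0,0,0.8],[0,0,0.56],-1],[[0,0,0.8],[0,0,0.63],-1],[[0,0,0.8],[0,0,0.7],-1],[[0,0,0.8],[0,0,0.75],-1],[[0,0,0.8],[0,0,0.75],-1]]'
python3 - <<'E'
from h import *; from bench import *
for n in("top","side"):
    d=get_image(n);cv2.imwrite(f"pics/{n}3.png",cv2.resize(d["frame"][180:320,260:440,::-1],None,fx=4,fy=4));np.savez(n+"3.npz",**d)
print(read_state()["joints"])
E
```

```text
clock: 6.95
position: [500.7, 65.4, 16.9]
ee_rot: [0.748, -0.664, 0.0, -0.0]
contact_force: [-0.5, 0.1, 1.0]
gripper_width: 63.2
grasp_force: 66.6
clock: 7.55
position: [500.5, 65.3, 16.3]
ee_rot: [0.747, -0.664, 0.0, -0.0]
contact_force: [0.2, 0.0, 1.0]
gripper_width: 85.5
grasp_force: 0.0
clock: 9.05
position: [500.3, 65.2, 96.2]
ee_rot: [0.998, 0.059, -0.0, 0.0]
contact_force: [-0.4, 0.8, -1.3]
gripper_width: 85.7
grasp_force: 0.0
[ 4.51910884e-01  3.30213539e-01 -4.64390784e-01 -2.90269651e-05
 -7.76248525e-01  1.23435136e+00]
```

View pics/side3.png

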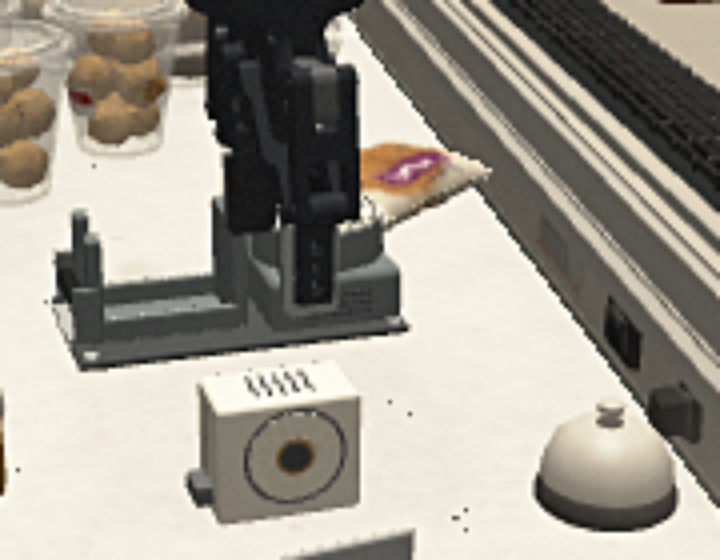

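The cassette stands upright at crop (280,445), nose towards the robot, ready for the flank grasp.

```bash
python3 -m jog '[[[0,0,-0.25],[0,0,0],-1],[[0,0,-0.5],[0,0,0],-1],[[0,0,-0.65],[0,0,0],-1],[[0,0,-0.75],[0,0,0],-1],[[0,0,-0.75],[0,0,0],-0.5],[[0,0,-0.75],[0,0,0],-0.2],[[0,0,-0.75],[0,0,0],0],[[0,0,-0.75],[0,0,0],0.2],[[0,0,-0.75],[0,0,0],1],[[0,0,-0.75],[0,0,0],1],[[0,0,-0.75],[0,0,0],1],[[0,0,-0.75],[0,0,0],1],[[0,0,-0.75],[0,0,0],1]]';  python3 -m jog '[[[0,0,0.15],[0,0,0],1],[[0,0,0.4],[0,0,0],1],[[0,0,0.7],[0,0,0],1],[[0,0,0.9],[0,0,0],1],[[0,0,1],[0,0,0],1],[[0,0,1],[0,0,0],1]]'
```

```text
clock: 10.45
position: [501.1, 65.6, 22.4]
ee_rot: [0.998, 0.059, 0.001, -0.0]
contact_force: [-1.1, 0.4, 6.1]
gripper_width: 35.0
grasp_force: 59.6
clock: 11.05
position: [500.8, 65.5, 122.1]
ee_rot: [0.998, 0.059, 0.001, -0.001]
contact_force: [0.1, 1.3, -3.4]
gripper_width: 35.0
grasp_force: 60.2
```

Gripped at 35 mm by the flanks. Before inserting I'll check camera against robot, using the cassette as it stood on the counter (true centre at TCP 500.7, 65.5), and refine the bay in both views.

```bash
python3 - <<'E'
from h import *
s=dict(np.load("side3.npz"));s0=dict(np.load("side0.npz"));t=dict(np.load("top0.npz"))
f=lambda p:np.array(p)/4+[260,180]-.375
P=ray(s,[f((213,403)),f((359,392)),f((335,360)),f((198,382))],56);print("top corners",P.round(1)[:,:2].tolist(),P.mean(0))
P=ray(s,[f((222,521)),f((359,501))],0);print("bottom right edge",P.round(1)[:,:2].tolist())
a=np.radians(6.8);print("expected FR,BR",[ (500.7+sx*32*np.cos(a)+18*np.sin(a),65.5+sx*32*np.sin(a)-18*np.cos(a)) for sx in(-1,1)])
# bed near edge in side view: crop corners
P=ray(s,[f((82,369)),f((409,328))],0);print("bed right bottom edge",P.round(1)[:,:2].tolist(),np.degrees(np.arctan2(*(P[1]-P[0])[[1,0]])))
b=np.array([466.8,255.1]);
for y in (5.5,6.4,7.3):
    r=np.radians(y);R=np.array([[np.cos(r),-np.sin(r)],[np.sin(r),np.cos(r)]])
    o=np.array([552.3,264.7])-50*R[:,0];print(y,"exp bed right corners",[(o+R@[sx*88,-46]).round(1).tolist() for sx in(-1,1)])
# edges of bay via top-view gradient
e=cv2.resize(t["frame"][205:310,230:300,::-1],None,fx=8,fy=8,interpolation=cv2.INTER_CUBIC)[360:832]
cv2.imwrite("pics/bay.png",e)
E
```

```text
top corners [[471.5, 53.8], [533.9, 54.0], [529.7, 86.9], [467.5, 74.8]] [500.66487998  67.36330428  56.        ]
bottom right edge [[474.1, 51.9], [535.6, 59.4]]
expected FR,BR [(np.float64(471.05637517010786), np.float64(43.8376938682743)), (np.float64(534.6061676889262), np.float64(51.415547839890365))]
bed right bottom edge [[422.8, 214.0], [597.8, 236.0]] 7.171354668541235
5.5 exp bed right corners [[419.3, 205.7], [594.5, 222.6]]
6.4 exp bed right corners [[420.3, 203.6], [595.2, 223.2]]
7.3 exp bed right corners [[421.3, 201.5], [595.8, 223.9]]
```

View pics/bay.png

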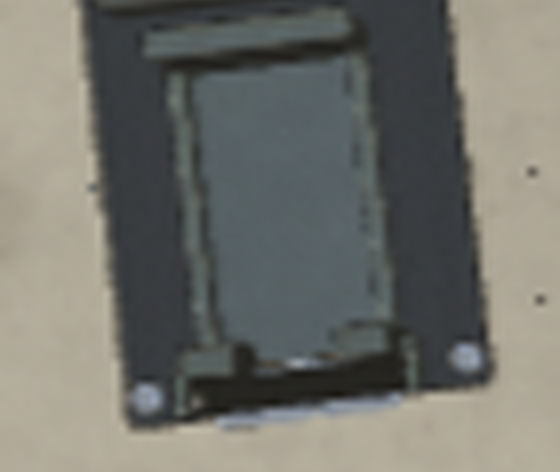

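The bay crop shows the cheeks' outer edges running from (170,75) to (205,345) on the left and (368,60) to (395,320) on the right. The front screws are at (147,397) and (467,356). I'll turn these into a centreline.

```bash
python3 - <<'E'
from h import *
t=dict(np.load("top0.npz"));f=lambda p:np.array(p)/8+[230,205+45]-.44
ang=lambda P:np.degrees(np.arctan2(*(P[1]-P[0])[[1,0]]))
L=ray(t,[f((205,345)),f((170,75))],20);R=ray(t,[f((395,320)),f((368,60))],20);M=(L+R)/2
print(L.round(1),R.round(1),ang(L),ang(R),M.round(1))
S=ray(t,[f((147,397)),f((467,356))],8);print("screw mid",S.mean(0),ang(S)+90)
K=np.array([552.3,264.7]);print("knob-screwmid",np.degrees(np.arctan2(264.7-S.mean(0)[1],552.3-S.mean(0)[0])))
# silhouette bed edges left/right by colour: dark vs counter, lines
g=cv2.cvtColor(t["frame"],cv2.COLOR_RGB2GRAY).astype(float)
m=(g<125).astype(np.uint8)
for r in (0,):
    ls=[];rs=[]
    for v in range(250,296):
        u=np.nonzero(m[v,232:300])[0]+232
        ls.append((u.min()-.5,v));rs.append((u.max()+.5,v))
    for q in(ls,rs):
        P=ray(t,q,7);p=np.polyfit(P[:,0],P[:,1],1);print("edge",np.degrees(np.arctan(p[0])),"y@466.8",np.polyval(p,466.8),"y@552",np.polyval(p,552.3))
E
```

```text
[[431.  273.9  20. ]
 [497.8 282.4  20. ]] [[436.5 227.1  20. ]
 [500.9 233.4  20. ]] 7.235256853935746 5.566356742511165 [[433.8 250.5  20. ]
 [499.3 257.9  20. ]]
screw mid [422.90001117 249.79084061   8.        ] 6.552690288629776
knob-screwmid 6.57250234264493
edge 6.524941091839013 y@466.8 301.547308370387 y@552 311.32650640465283
edge 7.243451096541946 y@466.8 207.34877060988492 y@552 218.21581376474558
```

```bash
python3 -m jog '[[[-0.05,0.25,0],[0,0,0],1],[[-0.1,0.5,0],[0,0,0],1],[[-0.15,0.8,0],[0,0,0],1],[[-0.17,0.945,0],[0,0,0],1],[[-0.17,0.945,0],[0,0,0],1],[[-0.17,0.945,0],[0,0,0],1]]'; python3 -m jog '[[[-0.05,0.25,0],[0,0,0],1],[[-0.1,0.5,0],[0,0,0],1],[[-0.15,0.8,0],[0,0,0],1],[[-0.17,0.945,0],[0,0,0],1],[[-0.17,0.945,0],[0,0,0],1],[[-0.17,0.945,-0.2],[0,0,0],1],[[-0.17,0.945,-0.27],[0,0,0],1],[[-0.17,0.945,-0.27],[0,0,0],1],[[-0.17,0.945,-0.27],[0,0,0],1]]'
python3 - <<'E'
from h import *; from bench import *
i=[]
for n,c in(("side",(180,305,250,390)),("top",(190,320,220,330))):
    d=get_image(n);np.savez(n+"4.npz",**d);i.append(cv2.resize(d["frame"][c[0]:c[1],c[2]:c[3],::-1],(400 if n=="side" else 380,500),interpolation=cv2.INTER_CUBIC) if 0 else cv2.resize(d["frame"][c[0]:c[1],c[2]:c[3],::-1],None,fx=3.2,fy=3.2,interpolation=cv2.INTER_CUBIC))
h=max(x.shape[0] for x in i);cv2.imwrite("pics/m4.png",np.hstack([cv2.copyMakeBorder(x,0,h-x.shape[0],0,0,0) for x in i]))
E
```

```text
clock: 11.65
position: [482.7, 159.3, 120.2]
ee_rot: [0.998, 0.059, -0.001, 0.001]
contact_force: [-0.0, -0.6, -1.8]
gripper_width: 35.3
grasp_force: 60.7
clock: 12.55
position: [466.8, 253.6, 94.5]
ee_rot: [0.998, 0.058, -0.0, 0.0]
contact_force: [0.6, 0.0, -2.3]
gripper_width: 35.2
grasp_force: 60.7
```

View pics/m4.png

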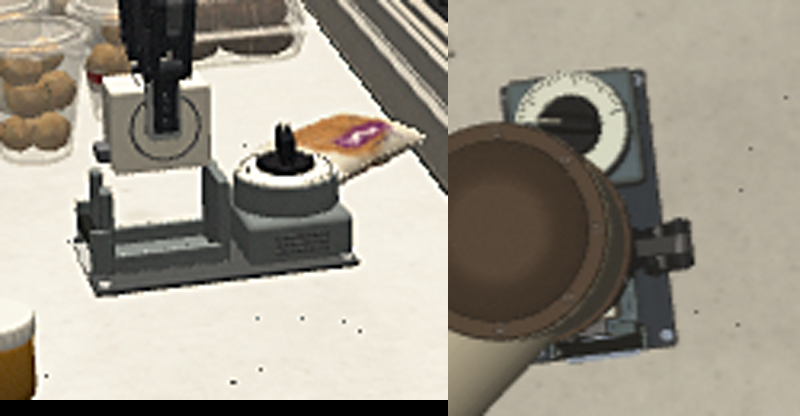

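The side half shows the cassette, bottom corners at (113,172) and (212,165), above the bay. I'll use depth points of the cassette's flank and the bay in the same image to check relative y, x and wall heights.

```bash
python3 - <<'E'
from h import *
s=dict(np.load("side4.npz"));t=dict(np.load("top0.npz"));a=np.radians(6.8);A=np.array([[np.cos(a),np.sin(a)],[-np.sin(a),np.cos(a)]])
b=np.array([466.8,254.5])
def loc(d):
    W=cloud(d);X=W.copy();X[...,:2]=(W[...,:2]-b)@A.T;X[d["range_z"]<=0]=-999;return X
T=loc(t)
# height map of bay, 4mm grid
m=(abs(T[...,0]+5)<60)&(abs(T[...,1])<34)
for x in range(-56,56,6):
    print(x,[int(np.median(q)) if len(q:=T[m&(abs(T[...,0]-x)<3)&(abs(T[...,1]-y)<2.5),2]) else None for y in range(30,-31,-5)])
S=loc(s);f=s["frame"].astype(int)
# cassette flank: bright pixels above z 75
v,u=np.mgrid[:480,:640]
box=(u>250)&(u<330)&(v>195)&(v<240)
q=S[box&(f.min(2)>140)&(abs(S[...,1]+18)<12)&(S[...,2]>70)&(S[...,2]<135)]
print("flank n",len(q),"y med",np.median(q[:,1]),"x",np.percentile(q[:,0],[1,50,99]),"z",np.percentile(q[:,2],[1,99]),"slope",np.polyfit(q[:,0],q[:,1],1))
# right cheek outer face: z 8..20 y~-25
q=S[(abs(S[...,0])<28)&(abs(S[...,1]+25)<8)&(S[...,2]>10)&(S[...,2]<18)]
print("cheek n",len(q),np.median(q[:,1]),np.polyfit(q[:,0],q[:,1],1))
q=S[(abs(S[...,0]-40)<10)&(abs(S[...,1]+25)<8)&(S[...,2]>30)&(S[...,2]<60)]
print("rear wall side",len(q),np.median(q,0),np.percentile(q[:,0],[2,98]))
q=S[(abs(S[...,0]+40)<12)&(abs(S[...,1])<30)&(S[...,2]>12)&(S[...,2]<70)]
for z in range(14,70,6):
    w=q[abs(q[:,2]-z)<3];print(z,len(w),np.percentile(w,[5,50,95],axis=0)[:,:2].round(1).tolist() if len(w) else "")
E
```

```text
-56 [0, 0, 2, -1, 1, 0, 0, -1, 0, 0, 0, 0, 0]
-50 [15, 24, 23, 19, 29, 24, 20, 30, 29, 27, 28, 28, 7]
-44 [39, 30, 29, 29, 29, 30, 29, 29, 30, 30, 35, 30, 8]
-38 [38, 62, 61, 57, 8, 8, 9, 7, 63, 64, 65, 36, 8]
-32 [6, 18, 15, 7, 8, 5, 10, 8, 8, 6, 21, 9, 6]
-26 [6, 19, 7, 7, 7, 6, 7, 6, 8, 7, 15, 8, 8]
-20 [5, 14, 12, 7, 7, 6, 6, 8, 7, 7, 17, 8, 6]
-14 [6, 17, 8, 6, 8, 7, 6, 8, 6, 7, 19, 7, 7]
-8 [6, 17, 9, 7, 7, 6, 6, 8, 8, 8, 12, 7, 6]
-2 [7, 15, 8, 8, 6, 7, 6, 7, 6, 6, 18, 9, 6]
4 [7, 17, 8, 7, 7, 7, 7, 7, 8, 7, 17, 10, 6]
10 [5, 19, 7, 8, 7, 6, 8, 8, 7, 7, 17, 7, 6]
16 [7, 19, 8, 7, 6, 7, 8, 7, 7, 7, 18, 8, 7]
22 [6, 19, 8, 8, 8, 6, 6, 6, 8, 8, 14, 11, 7]
28 [5, 18, 9, 5, 7, 9, 8, 6, 7, 8, 18, 6, 5]
34 [6, 29, 34, 29, 41, 36, 34, 23, 39, 28, 48, 18, 6]
40 [5, 61, 64, 63, 61, 62, 62, 62, 61, 63, 63, 15, 6]
46 [7, 10, 3, 6, 7, 6, 7, 6, 8, 5, 5, 7, 8]
52 [28, 33, 32, 32, 35, 44, 45, 35, 41, 32, 34, 30, 32]
flank n 64 y med -15.855600972323366 x [-34.20685103 -12.39617008  30.52127043] z [ 73.49634512 132.55718317] slope [ -0.03154467 -15.21041592]
cheek n 92 -24.59471197403696 [ 8.49683884e-04 -2.45740808e+01]
rear wall side 59 [ 37.13967217 -24.04669594  44.33797454] [34.07068584 48.51055252]
14 35 [[-51.2, -29.0], [-46.8, -24.1], [-31.7, 28.1]]
20 31 [[-50.2, -29.0], [-40.4, -25.9], [-29.4, 27.1]]
26 27 [[-50.7, -29.9], [-44.3, -27.9], [-35.5, 12.6]]
32 53 [[-49.8, -29.1], [-45.6, 5.0], [-37.8, 27.4]]
38 42 [[-49.7, -28.8], [-42.2, -23.7], [-34.8, 27.4]]
44 24 [[-41.8, -26.7], [-40.2, -23.0], [-34.4, 17.5]]
50 19 [[-41.5, -26.5], [-38.2, -22.2], [-34.3, 17.0]]
56 22 [[-41.6, -25.5], [-39.9, -20.2], [-35.7, 14.6]]
62 31 [[-41.7, -25.1], [-37.8, 10.7], [-35.1, 20.1]]
68 5 [[-40.8, -21.0], [-38.8, 13.1], [-36.1, 20.1]]
```

```bash
cat > rel.py <<'E'
from h import *; from bench import *
a=np.radians(6.8);A=np.array([[np.cos(a),np.sin(a)],[-np.sin(a),np.cos(a)]]);b=np.array([466.8,254.5])
D=[get_image("side") for _ in range(6)];d=dict(D[0]);p=read_state()["position"];uz=p[2]-22.4
d["range_z"]=np.mean([x["range_z"] for x in D],0)
X=cloud(d);X[...,:2]=(X[...,:2]-b)@A.T
g=d["frame"].astype(int);R=lambda x0,x1,y,z0,z1:np.array([proj(d,np.r_[b+A.T@[x,y],z]) for x,z in((x0,z0),(x0,z1),(x1,z1),(x1,z0))])
def face(x0,x1,y,z0,z1,br=None):
    m=np.zeros((480,640),np.uint8);cv2.fillPoly(m,[R(x0,x1,y,z0,z1).round().astype(int)],1)
    m=(m>0)&(abs(X[...,1]-y)<9)
    if br:m&=g.min(2)>br
    q=X[m];k=np.polyfit(q[:,0],q[:,1],1);return len(q),np.median(q[:,1]).round(2),np.degrees(k[0]).round(2)
print("TCP local",A@(p[:2]-b),uz)
print("flank",face(-28,-14,-18,uz+8,uz+50,120),face(14,28,-18,uz+8,uz+50,120),face(-28,28,-18,uz+8,uz+50,120))
print("cheek",face(-30,30,-25,11,18));print("rear",face(35,41,-25,25,60))
print("bed side",face(-80,120,-46,1,7))
# x extents on image rows: cassette edges at two heights
gr=g.min(2)
for z in(uz+20,uz+26):
    u,v=proj(d,np.r_[b+A.T@[0,-18],z]);r=gr[int(round(v))];print(z,int(u),int(v),r[int(u)-32:int(u)+34].tolist())
    print([ (x,proj(d,np.r_[b+A.T@[x,-18],z])[0].round(1)) for x in(-32,32)])
E
python3 rel.py
```

```text
TCP local [-0.29686202 -0.10064786] 72.2152521282062Traceback (most recent call last):
  File "rel.py", line 13, in <module>
    print("flank",face(-28,-14,-18,uz+8,uz+50,120),face(14,28,-18,uz+8,uz+50,120),face(-28,28,-18,uz+8,uz+50,120))
                  ~~~~^^^^^^^^^^^^^^^^^^^^^^^^^^^^
  File "rel.py", line 11, in face
    q=X[m];k=np.polyfit(q[:,0],q[:,1],1);return len(q),np.median(q[:,1]).round(2),np.degrees(k[0]).round(2)
             ~~~~~~~~~~^^^^^^^^^^^^^^^^^
    raise TypeError("expected non-empty vector for x")
TypeError: expected non-empty vector for x
```

```bash
sed -i 's/    q=X\[m\];k=/    q=X[m]\n    if len(q)<5: return len(q)\n    k=/; s/uz+50,120/uz+50,90/g; s/np.mean(\[x\["range_z"\] for x in D\],0)/np.median([x["range_z"] for x in D],0)/' rel.py; python3 rel.py
```

```text
TCP local [-0.43576858 -0.17385301] 71.89784184999442
flank (143, np.float64(-18.0), np.float64(-1.41)) (128, np.float64(-18.11), np.float64(1.98)) (386, np.float64(-18.17), np.float64(-0.38))
cheek (131, np.float64(-24.54), np.float64(-0.17))
rear (68, np.float64(-24.39), np.float64(-2.9))
bed side (367, np.float64(-45.08), np.float64(-0.42))
91.89784184999442 300 224 [61, 56, 46, 155, 170, 231, 226, 221, 222, 224, 240, 144, 128, 135, 126, 104, 89, 115, 109, 111, 110, 111, 112, 76, 84, 112, 115, 114, 107, 109, 109, 114, 111, 109, 110, 111, 111, 107, 107, 111, 116, 102, 59, 112, 112, 110, 103, 124, 243, 230, 227, 227, 228, 226, 227, 225, 227, 228, 230, 229, 228, 227, 229, 231, 234, 209]
[(-32, np.float64(284.7)), (32, np.float64(315.7))]
97.89784184999442 300 221 [70, 71, 61, 68, 173, 220, 227, 227, 224, 223, 223, 225, 231, 243, 121, 72, 95, 112, 110, 111, 109, 112, 77, 60, 116, 114, 113, 114, 78, 86, 84, 85, 85, 85, 83, 86, 82, 82, 105, 114, 107, 112, 97, 55, 114, 109, 102, 122, 243, 229, 225, 226, 226, 226, 226, 226, 226, 225, 228, 227, 226, 225, 226, 225, 227, 228]
[(-32, np.float64(284.5)), (32, np.float64(315.6))]
```

The cassette and bay match to within 1 mm, so I shift by (+0.4, +0.7) and begin entering, watching the force.

```bash
python3 -m jog '[[[0.004,0.008,0],[0,0,0],1],[[0.004,0.008,-0.05],[0,0,0],1],[[0.004,0.008,-0.1],[0,0,0],1],[[0.004,0.008,-0.15],[0,0,0],1],[[0.004,0.008,-0.15],[0,0,0],1]]'; python3 -m jog '[[[0,0,-0.05],[0,0,0],1],[[0,0,-0.1],[0,0,0],1],[[0,0,-0.15],[0,0,0],1],[[0,0,-0.15],[0,0,0],1]]'
```

```text
clock: 13.75
position: [466.2, 254.5, 78.2]
ee_rot: [0.998, 0.059, -0.001, 0.001]
contact_force: [-0.2, -0.7, -1.4]
gripper_width: 35.0
grasp_force: 60.7
clock: 14.15
position: [466.3, 254.6, 63.4]
ee_rot: [0.998, 0.059, -0.001, 0.001]
contact_force: [-0.1, 0.4, -2.3]
gripper_width: 35.0
grasp_force: 60.7
```

It is inside the end walls with no contact force. Continuing to just above the floor.

```bash
python3 -m jog '[[[0,0,-0.05],[0,0,0],1],[[0,0,-0.1],[0,0,0],1],[[0,0,-0.15],[0,0,0],1],[[0,0,-0.2],[0,0,0],1],[[0,0,-0.23],[0,0,0],1],[[0,0,-0.23],[0,0,0],1]]'; python3 -m jog '[[[0,0,-0.03],[0,0,0],1],[[0,0,-0.06],[0,0,0],1],[[0,0,-0.08],[0,0,0],1],[[0,0,-0.08],[0,0,0],1]]'
```

```text
clock: 14.75
position: [466.6, 254.8, 40.7]
ee_rot: [0.998, 0.059, -0.0, 0.0]
contact_force: [-0.3, -0.5, -2.1]
gripper_width: 35.0
grasp_force: 60.7
clock: 15.15
position: [466.6, 254.9, 33.0]
ee_rot: [0.998, 0.059, -0.0, 0.0]
contact_force: [0.3, 0.5, -1.7]
gripper_width: 35.6
grasp_force: 60.7
```

```bash
python3 -m jog '[[[0,0,-0.01],[0,0,0],1],[[0,0,-0.02],[0,0,0],1],[[0,0,-0.03],[0,0,0],1],[[0,0,-0.03],[0,0,0],1]]'; python3 -m jog '[[[0,0,0],[0,0,0],0.1],[[0,0,0],[0,0,0],-0.1],[[0,0,0],[0,0,0],-0.1],[[0,0,0],[0,0,0],-0.1]]'; python3 -m jog '[[[0,0,0.2],[0,0,0],-0.1],[[0,0,0.5],[0,0,0],-0.1],[[0,0,0.8],[0,0,0],-0.1],[[0,0,1],[0,0,0],-0.1],[[0,0,1],[0,0,0],-0.1]]'
python3 - <<'E'
from h import *; from bench import *
d=get_image("side");cv2.imwrite("pics/side5.png",cv2.resize(d["frame"][195:305,250:390,::-1],None,fx=5,fy=5,interpolation=cv2.INTER_CUBIC))
E
```

```text
clock: 15.55
position: [466.9, 255.2, 30.5]
ee_rot: [0.998, 0.059, 0.0, -0.0]
contact_force: [-0.9, 0.5, -1.1]
gripper_width: 35.6
grasp_force: 60.8
clock: 15.95
position: [467.0, 255.1, 30.5]
ee_rot: [0.998, 0.059, 0.0, -0.0]
contact_force: [0.3, 0.3, 0.2]
gripper_width: 46.9
grasp_force: 0.0
clock: 16.45
position: [468.5, 256.5, 133.7]
ee_rot: [0.998, 0.059, 0.003, -0.002]
contact_force: [0.1, 0.9, -0.3]
gripper_width: 46.8
grasp_force: 0.0
```

View pics/side5.png

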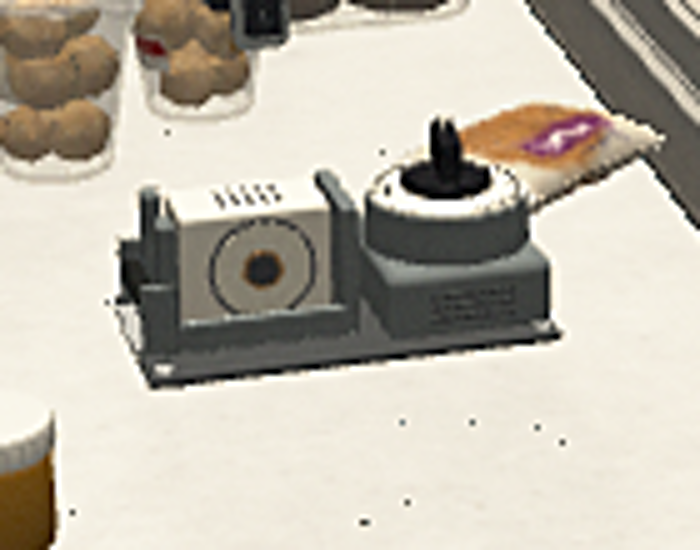

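The cassette is seated, with its top level with the walls at crop (240,195). Now the wing's direction, from the first top view's depth.

```bash
python3 - <<'E'
from h import *
t=dict(np.load("top0.npz"));W=cloud(t)
for lo in(74,77):
    m=(t["range_z"]>0)&(W[...,2]>lo)&(W[...,2]<95)&(abs(W[...,0]-552)<25)&(abs(W[...,1]-265)<25)
    P=W[m];c=P[:,:2].mean(0);_,s,v=np.linalg.svd(P[:,:2]-c);print(len(P),c,s,np.degrees(np.arctan2(v[0,1],v[0,0]))%180,rect(P))
g=cv2.cvtColor(t["frame"],cv2.COLOR_RGB2GRAY)
print(g[222:238,240:272])
vv,uu=np.mgrid[222:238,240:272];q=(g[222:238,240:272]<45)
print("dark",ray(t,[uu[q].mean(),vv[q].mean()],85))
E
```

```text
102 [551.60244533 264.43748129] [99.3574148  30.40937745] 85.33395109635357 ((552.0408325195312, 264.5584411621094), (32.878700256347656, 10.092595100402832), 84.63044738769531)
94 [551.98839233 264.92367026] [93.96610245 27.85607951] 86.7881270212197 ((552.5728149414062, 264.4648742675781), (32.26139450073242, 9.86185359954834), 88.3706283569336)
[[ 96  98 140 128 190 173 131 191 204 205 146 108  60  42  40  40  43  42
   41  42  41  41  42  37  42 139 196 205 205 206 204 205]
 [ 95  94 186 168 196 204 204 204 205 174  96  49  42  41  42  41  42  40
   42  41  42  41  41  43  36  39 145 198 206 206 206 205]
 [ 94 115 155 129 191 205 205 206 205 140  63  42  42  42  41  41  43  43
   41  43  43  42  41  43  43  35  66 187 206 205 205 175]
 [ 94 163 199 203 204 205 205 205 139  59  34  33  36  36  36  37  35  38
   38  37  37  38  37  36  42  42  37 185 206 206 175 131]
 [ 75 186 145 156 197 205 205 168  80  39  39  38  39  36  37  37  35  36
   36  37  36  35  33  35  36  36  35 102 191 205 206 204]
 [ 89 188 173 197 205 205 205 167 116 138 145 116 108 107 108  61  41  39
   39  39  
[... 726 characters left out ...]
 156 197 205 205 205 204 101  43  42  43  44  42  43  42  44
   42  42  43  44  43  44  43  39  33 144 197 206 206 205]
 [ 64 136 193 174 197 204 205 205 204 111  41  43  41  43  42  44  43  43
   45  42  44  43  44  43  40  35  62 186 205 205 206 206]
 [ 77 138 162 197 205 206 205 204 205 173  94  43  41  41  42  42  42  44
   42  44  40  43  43  44  34  57 184 205 205 206 206 205]
 [ 75  68 185 146 156 198 144 190 205 204 172  78  36  44  44  44  42  43
   42  43  44  45  40  36  52 100 190 205 206 206 205 205]
 [ 78  88 131 193 204 145 117 191 205 205 205 204 100  33  34  40  43  46
   44  45  41  34  34  58 139 194 206 206 205 206 206 206]]
dark [[548.90218173 261.37481221  85.        ]]
```

```bash
python3 -m jog '[[[0.2,0.02,0],[0,0,-0.07],0.4],[[0.4,0.04,0],[0,0,-0.14],0.4],[[0.6,0.07,0],[0,0,-0.21],0.4],[[0.8,0.09,0],[0,0,-0.28],0.4],[[0.855,0.1,0],[0,0,-0.35],0.4],[[0.855,0.1,0],[0,0,-0.42],0.4],[[0.855,0.1,0],[0,0,-0.49],0.4],[[0.855,0.1,0],[0,0,-0.56],0.4],[[0.855,0.1,0],[0,0,-0.63],0.4],[[0.855,0.1,0],[0,0,-0.7],0.4],[[0.855,0.1,0],[0,0,-0.77],0.4],[[0.855,0.1,0],[0,0,-0.835],0.4],[[0.855,0.1,0],[0,0,-0.835],0.4],[[0.855,0.1,0],[0,0,-0.835],0.4]]'; python3 -c "
from bench import *;import numpy as np
s=read_state();p=s['position'];q=s['ee_rot'];print(p,s['joints'][5],'line',np.degrees(2*np.arctan2(q[1],q[0]))+90, 'go',552.2-p[0],265.1-p[1])"
```

```text
clock: 17.9
position: [551.9, 264.7, 129.1]
ee_rot: [-0.686, 0.727, 0.0, -0.001]
contact_force: [-0.4, -0.3, 0.3]
gripper_width: 25.7
grasp_force: 0.0
[551.87263293 264.72007862 129.12496374] -0.7688387603233007 line 356.69442836700864 go 0.32736707030039724 0.3799213756365134
```

Aligned (closing line -3.3°). I'll descend to TCP 70 and grip.

```bash
python3 -m jog '[[[0.003,0.003,-0.2],[0,0,0],0.4],[[0.003,0.003,-0.4],[0,0,0],0.4],[[0.003,0.003,-0.5],[0,0,0],0.4],[[0.003,0.003,-0.59],[0,0,0],0.4],[[0.003,0.003,-0.59],[0,0,0],0.4]]'; python3 -m jog '[[[0,0,0],[0,0,0],0.6],[[0,0,0],[0,0,0],0.8],[[0,0,0],[0,0,0],1],[[0,0,0],[0,0,0],1],[[0,0,0],[0,0,0],1],[[0,0,0],[0,0,0],1]]'
```

```text
clock: 18.4
position: [552.1, 264.9, 70.1]
ee_rot: [-0.686, 0.728, 0.0, -0.001]
contact_force: [-0.2, 0.0, 0.7]
gripper_width: 25.7
grasp_force: 0.0
clock: 19.0
position: [552.2, 265.7, 72.2]
ee_rot: [-0.686, 0.728, 0.0, 0.0]
contact_force: [-4.5, 2.0, 5.0]
gripper_width: 8.1
grasp_force: 60.7
```

```bash
python3 -m jog '[[[0,0,0],[0,0,0.05],1],[[0,0,0],[0,0,0.1],1],[[0,0,0],[0,0,0.15],1],[[0,0,0],[0,0,0.2],1],[[0,0,0],[0,0,0.25],1],[[0,0,0],[0,0,0.3],1],[[0,0,0],[0,0,0.35],1],[[0,0,0],[0,0,0.4],1],[[0,0,0],[0,0,0.45],1],[[0,0,0],[0,0,0.5],1],[[0,0,0],[0,0,0.55],1],[[0,0,0],[0,0,0.6],1],[[0,0,0],[0,0,0.65],1],[[0,0,0],[0,0,0.7],1],[[0,0,0],[0,0,0.75],1],[[0,0,0],[0,0,0.75],1]]'; cat > st.py <<'E'
from bench import *;import numpy as np
s=read_state();q=s['ee_rot'];print('line',(np.degrees(2*np.arctan2(q[1],q[0]))+90)%180,s['wrist_torque'],s['contact_force'],s['gripper_width'])
E
python3 st.py
```

```text
clock: 20.6
position: [550.9, 264.6, 72.2]
ee_rot: [1.0, -0.029, -0.002, 0.001]
contact_force: [-8.8, -0.6, 8.1]
gripper_width: 8.4
grasp_force: 61.1
line 86.6451742445148 [-0.00309726  2.43316287  0.04984241] [-8.77702049 -0.59424037  8.14320457] 8.36346470964263
```

```bash
python3 -m jog '[[[0,0,0],[0,0,0.03],1],[[0,0,0],[0,0,0.06],1],[[0,0,0],[0,0,0.06],1]]'>/dev/null; python3 st.py; python3 -m jog '[[[0,0,0],[0,0,0.015],1],[[0,0,0],[0,0,0.015],1]]' >/dev/null; python3 st.py;  python3 -m jog '[[[0,0,0],[0,0,0.015],1],[[0,0,0],[0,0,0.015],1]]' >/dev/null; python3 st.py; python3 -m jog '[[[0,0,0],[0,0,0.015],1],[[0,0,0],[0,0,0.015],1]]' >/dev/null; python3 st.py
```

```text
line 93.80191601337984 [-0.1041754   2.35865457  0.02940922] [-8.26789002 -0.50882438  8.51900821] 8.179703886465845
line 95.57360515543954 [-0.15297485  2.3752552  -0.01088241] [-8.16261815 -0.24174186  7.60031764] 8.407482459910852
line 97.28827360323422 [-0.15633227  2.28585851 -0.25969079] [-8.6600362  -0.49140892  8.24549028] 8.12794002793049
line 98.95758395809302 [-0.13183897  2.3587487  -0.77638457] [-7.80848889 -0.51419504  8.6242439 ] 8.587912771063671
```

The torque rose from 0.05 to -0.78 N m, so the knob is on its stop at about 96.5–97°. I'll ease back slightly, release and rise.

```bash
python3 -m jog '[[[0,0,0],[0,0,-0.014],1],[[0,0,0],[0,0,-0.014],1]]' >/dev/null; python3 st.py; python3 -m jog '[[[0,0,0],[0,0,0],0.6],[[0,0,0],[0,0,0],0.4],[[0,0,0],[0,0,0],0.4],[[0,0,0],[0,0,0],0.4]]'; python3 st.py; python3 -m jog '[[[0,0,0.2],[0,0,0],0.4],[[0,0,0.5],[0,0,0],0.4],[[0,0,0.9],[0,0,0],0.4],[[0,0,1],[0,0,0],0.4],[[0,0,1],[0,0,0],0.4]]' | head -2; for i in 1 2; do python3 -m jog '[[[-0.3,-0.4,0],[0,0,0],0.4],[[-0.5,-0.8,0],[0,0,0],0.4],[[-0.6,-1,0],[0,0,0],0.4],[[-0.6,-1,0],[0,0,0],0.4]]' | head -2; done
python3 - <<'E'
from h import *; from bench import *
t=get_image("top");s=get_image("side")
W=cloud(t)
m=(t["range_z"]>0)&(W[...,2]>74)&(W[...,2]<95)&(abs(W[...,0]-552)<25)&(abs(W[...,1]-265)<25)
P=W[m];print(len(P),rect(P),P.mean(0))
a=cv2.resize(t["frame"][205:310,230:300,::-1],None,fx=5.6,fy=5.6,interpolation=cv2.INTER_CUBIC)
b=cv2.resize(s["frame"][180:400,230:450,::-1],(400,400));c=np.zeros((588,400,3),np.uint8);c[:400]=b
cv2.imwrite("pics/end.png",np.hstack([a[:588],c]))
E
```

```text
line 97.33747461988987 [-0.19007544  2.29666385 -0.3380008 ] [-8.31400312 -0.95859029  8.3805905 ] 8.383517089432818
clock: 22.1
position: [553.0, 265.4, 71.2]
ee_rot: [0.998, 0.065, 0.0, -0.0]
contact_force: [-0.3, -0.5, 0.2]
gripper_width: 25.5
grasp_force: 0.0
line 97.46393887333235 [-0.0263324  -0.01104111  0.0046428 ] [-0.33485051 -0.46516618  0.18418585] 25.517135142957798
clock: 22.6
position: [553.7, 266.1, 173.6]
clock: 23.0
position: [490.0, 162.5, 169.7]
clock: 23.4
position: [431.3, 63.7, 170.6]
105 ((552.1598510742188, 264.8255310058594), (33.8206901550293, 10.05523681640625), 6.437319278717041) [551.91945353 264.45028055  83.47245241]
```

View pics/end.png

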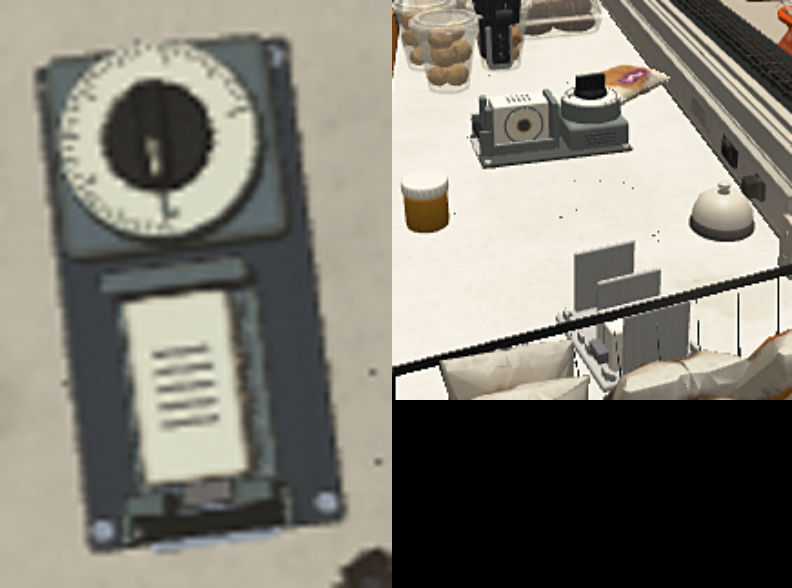

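The final view shows the pointer towards the front at (155,155), in line with the zero mark, and the wing at 6.4°, the dispenser's yaw. The cassette is seated with its nose in the slot at (208,492), and the low cassette is still in the caddy.

```bash
python3 -c "
from bench import *
print(job_done())"
```

```text
the job is handed in; nothing more can be done
None
```

The tall cassette is seated on the bay floor with its nose in the front slot, the counter knob is back against its zero stop, and the job is handed in (about 23.5 s on the robot's clock).

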